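# Line up the washed measures by size on the drip stand

## Robot

A 6-joint arm with a two-finger parallel gripper is mounted at the origin on the work surface. World frame = base frame: x ahead of the robot, y to its left, z up, the work surface at z = 0. Lengths are in m, angles in rad, forces in N, time in s.
With the tool pointing down it reaches from about 0.325 to 0.775 m from the base axis. Payload 5.5 kg.
Tool frame: the origin (TCP) lies between the finger pads; the fingertips stand 8 mm ahead of it and the grasp point (between the pads) lies 11 mm behind it (tcp_to_tips is the distance from the TCP to the fingertips, in m); z points along the fingers, y is the line along which they close (so a half turn about z gives the same grasp; the last joint's range is limited). The gripper opens to 88 mm and grips with 3 to 60 N. Pads are 20 mm wide; open, the fingers measure 115 mm over their backs; the gripper's body (75 mm by 178 mm) begins 61 mm behind the grasp point.
Start: joints at [1.175, 0.091, 1.231, -0, 1.82, -0.057], TCP at [0.199, 0.566, 0.231] pointing down, gripper open.
Joint ranges: [-2.87, 2.87], [-0.86, 2.18], [0.17, 2.46], [-1.51, 4.65], [0.06, 2.69], [-2.65, 2.65]. Speed limits (rad/s): [2.57, 2.57, 3.01, 3.14, 3.14, 3.14].

## Interface

Orientations are given as a unit quaternion [w, x, y, z].
In Python, from bench import * gives the robot as it stands. Calls block until the motion is done:
- move_to(position, orientation): joint-space move of the TCP to a pose.
- move_l(position, speed=0.15, orientation=None): straight line of the TCP; orientation=None keeps the orientation; speed is the mean speed in m/s.
- movej(angles): joint-space move.
- gripper_open() and close(): open the fingers fully, or close them until they stop; the grip force is fixed at half the most.
- hold(seconds).
- inverse_kinematics(position, orientation): joint angles nearest the present ones, or None.
- state(): the state.
- get_image(name): name is "scene" or "side" or "wrist"; returns a dict with "frame" (400x640x3 uint8, blue, green, red), "depth" (400x640 float32, m along the optical axis (not along the pixel's ray), 0 where there is no reading), "camera_matrix" (3x3 intrinsics, pixels), "view" (4x4, takes a point from world to camera coordinates). Camera axes: x right, y up, looking along -z (the intrinsics and any distortion apply to the point x, -y, -z); pixel columns grow to the right and rows downward; lengths in m; the calibration is good to about 2 mm. A picture is of the moment at which its call begins.
A pose or a line that the arm cannot do raises IKError and nothing moves.
- job_done(): hands the job in; it is judged then, once.
The state is a dict: "time": time; "joint_pos": joint angles; "dq": joint speeds; "joint_torque": joint torques, N m; "ee_pos": TCP position; "ee_rot": TCP orientation; "ft_force": force on the tool from outside, world axes, zero at the start; "moment": the same for the moment, N m; "finger_gap": finger opening in m; "finger_force": force on a finger pad.
Only numpy, scipy, OpenCV 4.12 (cv2) and the standard library are available. Lean on these libraries where they do the work, as an engineer would, in place of code of your own. Each camera call takes 0.05 s, during which the arm holds its last target. There are 200 camera calls.

## Task

The stainless measures are washed: stand the four loose ones upright on the four empty pads of the drip stand, each centred on its pad, so that the whole row of six runs in order of size from the largest at one end to the smallest at the other. Those two end measures already stand in their places and stay there; set each measure down rather than dropping it, and do not knock any over.

Things in the scene. Friction and masses are not known exactly. Their poses are not given: they have to be found in the camera images.
- measure_250: 250 ml stainless measure (loose; starts upright on the white board, board top 10 mm above the work surface, handle roughly to the robot): round straight cup, 66 mm outside diameter, 84 mm high, open top, wall 2.5 mm. Origin: centre of underside, z up. Strap handle (6 mm bar) on its own -x side, 25 mm beyond the wall, from 30% of the height to near the rim; second largest of the six; about 150 g
- measure_150: 150 ml stainless measure (loose; starts upright on the white board, board top 10 mm above the work surface, handle roughly to the robot): round straight cup, 56 mm outside diameter, 70 mm high, open top, wall 2.5 mm. Origin: centre of underside, z up. Strap handle (6 mm bar) on its own -x side, 25 mm beyond the wall, from 30% of the height to near the rim; third largest; about 110 g
- measure_80: 80 ml stainless measure (loose; starts upright on the white board, board top 10 mm above the work surface, handle roughly to the robot): round straight cup, 46 mm outside diameter, 56 mm high, open top, wall 2.5 mm. Origin: centre of underside, z up. Strap handle (6 mm bar) on its own -x side, 25 mm beyond the wall, from 30% of the height to near the rim; third smallest; about 80 g
- measure_40: 40 ml stainless measure (loose; starts upright on the white board, board top 10 mm above the work surface, handle roughly to the robot): round straight cup, 37 mm outside diameter, 44 mm high, open top, wall 2.5 mm. Origin: centre of underside, z up. Strap handle (6 mm bar) on its own -x side, 25 mm beyond the wall, from 30% of the height to near the rim; second smallest; about 50 g
- measure_500: 500 ml stainless measure (in place on its own pad at one end of the row, either end): round straight cup, 84 mm outside diameter, 100 mm high, open top, wall 2.5 mm. Origin: centre of underside, z up. Strap handle (6 mm bar) on its own -x side, 25 mm beyond the wall, from 30% of the height to near the rim; the largest; stays where it is
- measure_20: 20 ml stainless measure (in place on its own pad at the other end): round straight cup, 29 mm outside diameter, 35 mm high, open top, wall 2.5 mm. Origin: centre of underside, z up. Strap handle (6 mm bar) on its own -x side, 18 mm beyond the wall, from 30% of the height to near the rim; the smallest; stays where it is
- pad1: the first of the four empty pads, counted from the end at the robot's left (+y): fixed round black rubber pad, 76 mm wide, 2.5 mm thick, on the fixed steel drip stand (124 x 660 mm). Origin: centre of its underside; its top is 24.5 mm above the work surface. y runs along the row, x across it away from the robot. All six pads lie in a straight row, 105 mm apart
- pad2: the second empty pad from the robot's left: fixed round black rubber pad, 76 mm wide, 2.5 mm thick, on the fixed steel drip stand (124 x 660 mm). Origin: centre of its underside; its top is 24.5 mm above the work surface. y runs along the row, x across it away from the robot. All six pads lie in a straight row, 105 mm apart
- pad3: the third empty pad from the robot's left: fixed round black rubber pad, 76 mm wide, 2.5 mm thick, on the fixed steel drip stand (124 x 660 mm). Origin: centre of its underside; its top is 24.5 mm above the work surface. y runs along the row, x across it away from the robot. All six pads lie in a straight row, 105 mm apart
- pad4: the fourth empty pad, nearest the right end: fixed round black rubber pad, 76 mm wide, 2.5 mm thick, on the fixed steel drip stand (124 x 660 mm). Origin: centre of its underside; its top is 24.5 mm above the work surface. y runs along the row, x across it away from the robot. All six pads lie in a straight row, 105 mm apart
Not all that is in view belongs to the job. Leave any green look-alike of the measure_150 alone.

How it is judged:
At the end, for the whole second after the job is handed in: From the 500 ml measure's end the pads carry the 250, 150, 80 and 40 ml measures in that order, each within 15 mm of its pad's centre, standing on it, upright within 0.08 rad, at rest; the 500 and 20 ml measures upright, within 12 mm of where they began (((horizontal distance between measure_500 and pad1 below 0.2 m and horizontal distance between measure_250 and pad1 below 0.015 m and horizontal distance between measure_150 and pad2 below 0.015 m and horizontal distance between measure_80 and pad3 below 0.015 m and horizontal distance between measure_40 and pad4 below 0.015 m) or (horizontal distance between measure_500 and pad4 below 0.2 m and horizontal distance between measure_250 and pad4 below 0.015 m and horizontal distance between measure_150 and pad3 below 0.015 m and horizontal distance between measure_80 and pad2 below 0.015 m and horizontal distance between measure_40 and pad1 below 0.015 m)) and angle between each of measure_250, measure_150, measure_80, measure_40, measure_500, measure_20's own z axis and vertical below 0.08 rad and z of measure_250 in the frame of pad1 between -0.001 and 0.006 m and linear speed of each of measure_250, measure_150, measure_80, measure_40, measure_500, measure_20 below 0.02 m/s and angular speed of each of measure_250, measure_150, measure_80, measure_40 below 0.2 rad/s and z of measure_150 in the frame of pad1 between -0.001 and 0.006 m and z of measure_80 in the frame of pad1 between -0.001 and 0.006 m and z of measure_40 in the frame of pad1 between -0.001 and 0.006 m and distance of each of measure_500, measure_20 from where it was at the start of the episode below 0.012 m); the robot touches nothing.
It fails at once if a measure was knocked over (angle between any of measure_250, measure_150, measure_80, measure_40, measure_500, measure_20's own z axis and vertical above 0.6 rad).
It fails at once if a measure was dropped (falling free by more than about 25 mm) ((linear speed of measure_250 above 0.7 m/s and contact force between measure_250 and the fingers below 0.05 N) or (linear speed of measure_150 above 0.7 m/s and contact force between measure_150 and the fingers below 0.05 N) or (linear speed of measure_80 above 0.7 m/s and contact force between measure_80 and the fingers below 0.05 N) or (linear speed of measure_40 above 0.7 m/s and contact force between measure_40 and the fingers below 0.05 N)).
It fails at once if the largest or the smallest measure, already in place, was pushed more than 25 mm (distance of any of measure_500, measure_20 from where it was at the start of the episode above 0.025 m).
It also fails if it takes over 104 s, if anything falls off the work surface, if the arm or the gripper's body presses on something with over 40 N, if the wrist force passes 120 N, or if a joint passes its speed limit or range.

## Working session

There is one attempt and no reset: what is moved stays moved. The work goes in short steps, each a Python script; the robot and the scene stay as the last script left them, time stands still between calls to the robot, and variables do not carry over. Pictures are saved under pics/ and viewed, at most 14 in all, crops included, and the job is handed in when it is done.

```bash
mkdir -p pics; ls; python3 - <<'E'
from bench import *
import cv2,pickle
d={}
for n in("scene","side","wrist"):
    r=get_image(n);d[n]=r;cv2.imwrite(f"pics/{n}0.png",r["frame"])
    print(n,r["camera_matrix"],r["view"])
pickle.dump(d,open("im0.pkl","wb"))
s=state();print(s["time"],s["ee_rot"],s["finger_gap"])
E
```

```text
pics
scene [[489.86239494   0.         316.70243596]
 [  0.         489.86239494 206.12214786]
 [  0.           0.           1.        ]] [[-0.32403446  0.94603828 -0.00363933  0.11457398]
 [-0.71308749 -0.24171318  0.65808888  0.34842186]
 [ 0.62169759  0.21583863  0.75293146 -1.63272622]
 [ 0.          0.          0.          1.        ]]
side [[470.51424389   0.         311.56526105]
 [  0.         470.51424389 201.66928598]
 [  0.           0.           1.        ]] [[ 0.94027376 -0.34015604 -0.01338399 -0.48447513]
 [ 0.26724489  0.71323387  0.64797963 -0.22529158]
 [-0.21086827 -0.61285505  0.76154006 -1.23027194]
 [ 0.          0.          0.          1.        ]]
wrist [[337.29610636   0.         318.38855436]
 [  0.         337.29610636 199.37119442]
 [  0.           0.           1.        ]] [[ 3.32395971e-01  9.43139839e-01 -4.03592469e-04 -5.99627032e-01]
 [-9.03356519e-01  3.18251883e-01 -2.87511285e-01  3.28896535e-02]
 [-2.71034903e-01  9.59321806e-02  9.57777165e-01 -3.91687252e-01]
 [ 0.00000000e+00  0.00000000e+00  0.00000000e+00  1.00000000e+00]]
0.15 [-1.69038342e-04  1.68570858e-01  9.85689256e-01 -7.26695520e-04] 0.08773554049262056
```

View pics/scene0.png

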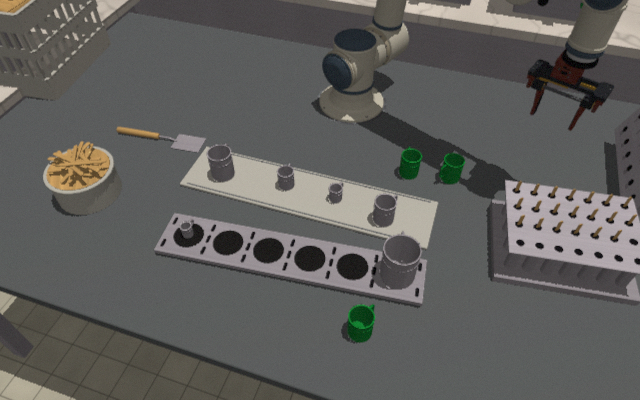

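View pics/side0.png

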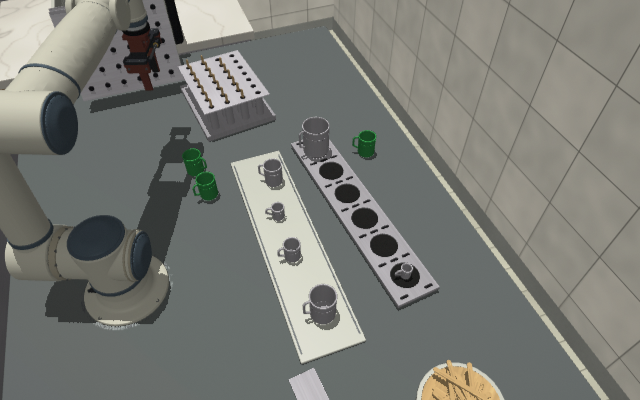

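Scene view: the row runs from the 20 ml at (186,230) to the 500 ml at (400,262), so the 500 stands at +y. The board holds, in order, the 250 at (220,163), 80 at (286,177), 40 at (336,192) and 150 at (385,208). The three green look-alikes are at (411,163), (453,168) and (361,322). I'll fuse the depth from the two views.

```bash
cat > m.py <<'E'
import numpy as np,cv2
from scipy.optimize import least_squares
def cloud(r):
    z=r["depth"].astype(float);K=r["camera_matrix"];v,u=np.mgrid[:400,:640];m=z>0
    p=np.stack([(u-K[0,2])*z/K[0,0],-(v-K[1,2])*z/K[1,1],-z],-1)[m]
    V=r["view"];return (p-V[:3,3])@V[:3,:3],r["frame"][m]
def proj(r,P):
    c=r["view"][:3,:3]@np.asarray(P,float)+r["view"][:3,3];K=r["camera_matrix"]
    return np.array([K[0,0]*c[0]/-c[2]+K[0,2],-K[1,1]*c[1]/-c[2]+K[1,2]])
def ray(r,uv,z):   # pixel -> world at height z
    K=r["camera_matrix"];V=r["view"];d=np.array([(uv[0]-K[0,2])/K[0,0],-(uv[1]-K[1,2])/K[1,1],-1])@V[:3,:3]
    o=-V[:3,:3].T@V[:3,3];return o+d*(z-o[2])/d[2]
E
python3 - <<'E'
from m import *
import pickle
d=pickle.load(open("im0.pkl","rb"))
S=dict(m150=(385,208),m40=(336,192),m80=(286,177),m250=(220,163),m500=(400,262),m20=(186,230))
H=dict(m150=(.080,.028),m40=(.054,.0185),m80=(.066,.023),m250=(.094,.033),m500=(.1245,.042),m20=(.0595,.0145))
C={n:cloud(d[n]) for n in("scene","side")}
for k,uv in S.items():
    h,R=H[k];g=ray(d["scene"],uv,h*.7)[:2]
    for n in C:
        p=C[n][0];q=p[(np.linalg.norm(p[:,:2]-g,axis=1)<R+.04)&(p[:,2]>.032)]
        top=np.percentile(q[:,2],97)
        w=q[q[:,2]>top-.006]
        f=least_squares(lambda a:np.hypot(w[:,0]-a[0],w[:,1]-a[1])-R+.001,g,loss="soft_l1",f_scale=.002).x
        b=q[(q[:,2]>h*.5)]
        f2=least_squares(lambda a:np.hypot(b[:,0]-a[0],b[:,1]-a[1])-R+.001,f,loss="soft_l1",f_scale=.002)
        fr=least_squares(lambda a:np.hypot(w[:,0]-a[0],w[:,1]-a[1])-a[2],[*f,R],loss="soft_l1",f_scale=.002).x
        print(k,n,len(w),"top",top.round(4),"rim",f.round(4),"body",f2.x.round(4),"freeR",fr.round(4))
# pads: dark pixels near z=.0245
for n in C:
    p,c=C[n];m=(p[:,0]>.3)&(p[:,0]<.9)&(abs(p[:,1])<.5)&(abs(p[:,2]-.0235)<.008)&(c.max(1)<40)
    q=p[m];img=np.zeros((600,1000),np.uint8)
    img[((q[:,0]-.3)*1000).astype(int),((q[:,1]+.5)*1000).astype(int)]=255
    img=cv2.morphologyEx(img,cv2.MORPH_CLOSE,np.ones((7,7)));img=cv2.morphologyEx(img,cv2.MORPH_OPEN,np.ones((15,15)))
    k,l,s,ce=cv2.connectedComponentsWithStats(img)
    for i in range(1,k):
        if s[i,4]>1000:
            (cx,cy),r=cv2.minEnclosingCircle(np.argwhere(l==i)[:,::-1].astype(np.float32))
            zz=q[np.hypot(q[:,0]-.3-ce[i,1]/1000,q[:,1]+.5-ce[i,0]/1000)<.03,2]
            print(n,"pad x,y",.3+ce[i,1]/1000,-.5+ce[i,0]/1000,"circ",.3+cy/1000,-.5+cx/1000,r,"area",s[i,4],"z",np.median(zz))
for n in("scene","side"):
    r=d[n];cv2.imwrite(f"pics/{n}crop.png",cv2.resize(r["frame"][130:310,150:450] if n=="scene" else r["frame"][110:320,200:450],None,fx=2.6,fy=2.6,interpolation=2))
E
```

```text
m150 scene 99 top 0.0813 rim [0.4717 0.2226] body [0.4715 0.2226] freeR [0.4716 0.2226 0.0266]
m150 side 81 top 0.0817 rim [0.4697 0.2213] body [0.4699 0.2217] freeR [0.4697 0.2213 0.027 ]
m40 scene 63 top 0.0553 rim [0.4423 0.0828] body [0.4424 0.083 ] freeR [0.4422 0.0828 0.0173]
m40 side 51 top 0.0562 rim [0.441  0.0812] body [0.44   0.0817] freeR [0.441  0.0812 0.017 ]
m80 scene 78 top 0.0671 rim [ 0.4383 -0.0621] body [ 0.4379 -0.062 ] freeR [ 0.4383 -0.0621  0.0217]
m80 side 83 top 0.068 rim [ 0.4365 -0.0629] body [ 0.4358 -0.0631] freeR [ 0.4365 -0.0629  0.0218]
m250 scene 120 top 0.0946 rim [ 0.4555 -0.2475] body [ 0.4551 -0.2476] freeR [ 0.4554 -0.2475  0.0315]
m250 side 144 top 0.0957 rim [ 0.4534 -0.2491] body [ 0.4533 -0.2494] freeR [ 0.4535 -0.249   0.0316]
m500 scene 224 top 0.1248 rim [0.637  0.2957] body [0.6372 0.2957] freeR [0.637  0.2957 0.0404]
m500 side 113 top 0.1256 rim [0.6352 0.294 ] body [0.6353 0.2947] freeR [0.6352 0.2939 0.0405]
m20 scene 51 top 0.061 rim [ 0.6891 -0.2284] body [ 0.6884 -0.228 ] freeR [ 0.6891 -0.2284  0.0135]
m20 side 58 top 0.0616 rim [
[... 801 characters left out ...]
894409938 0.18873680124223602 circ 0.6488466186523437 0.18767926025390624 34.530303955078125 area 2576 z 0.0245947405844604
side pad x,y 0.6577949839603383 0.08161533974919799 circ 0.6569545593261719 0.08233117675781254 36.053550720214844 area 3429 z 0.02489468670110496
side pad x,y 0.6669499578296317 -0.02258954174866462 circ 0.6672584533691406 -0.022312652587890613 35.70844650268555 area 3557 z 0.024801985217359088
side pad x,y 0.6778809912854031 -0.12634667755991286 circ 0.6774430541992187 -0.12577325439453124 35.9528694152832 area 3672 z 0.02465272835800342
side pad x,y 0.6820448079658605 -0.2476251778093883 circ 0.6839999999999999 -0.241 32.64975357055664 area 1406 z 0.02500941854009267
```

View pics/sidecrop.png

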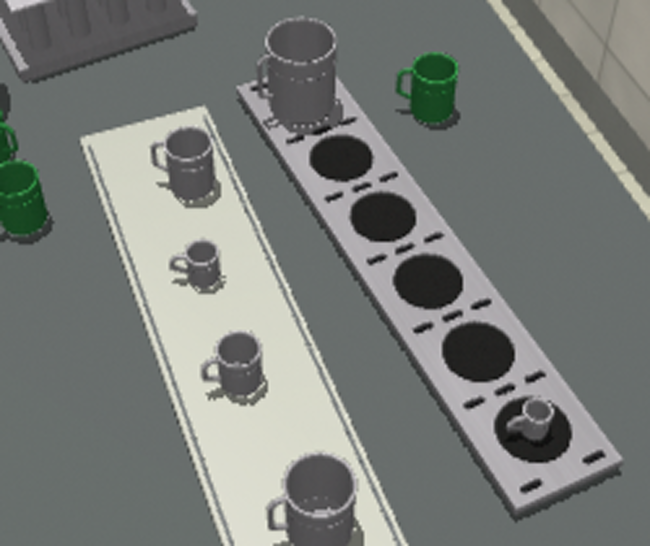

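```bash
python3 - <<'E'
from m import *
import pickle
d=pickle.load(open("im0.pkl","rb"))
for k,x,y,h,R in(("m250",.4543,-.2484,.094,.033),("m80",.437,-.0627,.066,.023),("m40",.441,.082,.054,.0185),("m150",.4705,.222,.08,.028)):
    for n in("scene","side"):
        p=cloud(d[n])[0]-[x,y,0];r=np.hypot(p[:,0],p[:,1]);m=(r>R+.007)&(r<R+.03)&(p[:,2]>.02)
        q=p[m];print(k,n,m.sum(),"handle az deg",np.degrees(np.arctan2(*np.median(q[:,:2],0)[::-1])).round())
E
```

```text
m250 scene 5 handle az deg 178.0
m250 side 35 handle az deg -178.0
m80 scene 5 handle az deg -180.0
m80 side 27 handle az deg -175.0
m40 scene 6 handle az deg 159.0
m40 side 17 handle az deg 166.0
m150 scene 12 handle az deg 148.0
m150 side 23 handle az deg 153.0
```

The side crop shows all handles facing the robot, and it agrees with the depth: handles at about 180°, 180°, 163° and 151° for the 250, 80, 40 and 150. Rim heights, free-fit radii and pad spacing all match the stated sizes. I'll start with the 250.

```bash
cat > r.py <<'E'
from bench import *
import numpy as np
from scipy.spatial.transform import Rotation as Ro
PAD={1:(.6463,.1895),2:(.657,.085),3:(.6672,-.0200),4:(.6776,-.1245)}
def quat(a):
    y=np.array([np.cos(a),np.sin(a),0]);z=np.array([0,0,-1.]);q=Ro.from_matrix(np.c_[np.cross(y,z),y,z]).as_quat();return [q[3],*q[:3]]
def pick_place(name,xy,pad,az,hg,dia,base=.010,Z=.235):
    px,py=PAD[pad];c=[]
    for a in(np.radians(az),np.radians(az+180)):
        q=quat(a);s=[inverse_kinematics([x,y,z],q) for x,y,z in((*xy,Z),(*xy,base+hg-.011),(px,py,Z),(px,py,.02+hg))]
        if all(k is not None for k in s): c.append((max(abs(k[5]) for k in s),q))
    q=min(c)[1]
    move_to([*xy,Z],q);move_l([*xy,base+hg-.011],.15)
    close();s=state();print(name,"gap",s["finger_gap"],"F",s["finger_force"],s["time"])
    if abs(s["finger_gap"]-dia)>.006: raise SystemExit("bad grasp")
    move_l([*xy,Z],.15);s=state();print("lifted gap",s["finger_gap"])
    move_to([px,py,Z],q);zt=.0245+hg-.011
    move_l([px,py,zt+.02],.15);move_l([px,py,zt+.001],.03)
    s=state();print("at pad",np.round(s["ee_pos"],4),"ft",np.round(s["ft_force"],1))
    gripper_open();move_l([px,py,Z],.15);print("t",state()["time"])
E
python3 - <<'E'
from r import *
import cv2,pickle
pick_place("250",(.4544,-.2483),1,60,.050,.066)
cv2.imwrite("pics/a.png",get_image("side")["frame"])
E
```

```text
250 gap 0.065622417680045 F 30.000406382605433 5.0167
lifted gap 0.06568339225210139
at pad [0.6463 0.1895 0.0643] ft [ 0.3  0.3 -1.8]
t 11.9333
```

View pics/a.png

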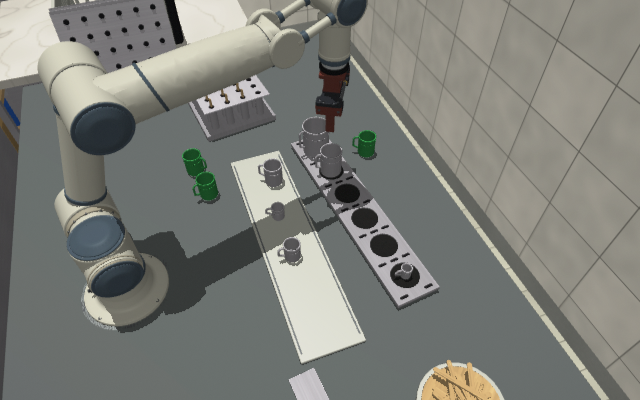

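The 250 stands upright on pad1 at (330,160), beside the untouched 500 at (314,138). Now the other three.

```bash
python3 - <<'E'
from r import *
pick_place("150",(.4706,.2220),2,62,.045,.056)
pick_place("80",(.4371,-.0626),3,90,.036,.046)
pick_place("40",(.4415,.0820),4,74,.028,.037)
move_to([.45,.0,.3],quat(np.pi/2))
import pickle,cv2
from m import *
d={n:get_image(n) for n in("scene","side")}
C={n:cloud(d[n])[0] for n in d}
for k,(x,y),h,R in(("250",PAD[1],.1085,.033),("150",PAD[2],.0945,.028),("80",PAD[3],.0805,.023),("40",PAD[4],.0685,.0185),("500",(.636,.295),.1245,.042),("20",(.688,-.229),.0595,.0145)):
    for n in C:
        p=C[n];q=p[(np.hypot(p[:,0]-x,p[:,1]-y)<R+.012)&(p[:,2]>.035)&(p[:,2]<.15)]
        if len(q)<20: print(k,n,"few",len(q));continue
        top=np.percentile(q[:,2],97);w=q[q[:,2]>top-.006]
        f=least_squares(lambda a:np.hypot(w[:,0]-a[0],w[:,1]-a[1])-R+.001,[x,y],loss="soft_l1",f_scale=.002).x
        print(k,n,len(w),"top",top.round(4),h,"off mm",((f-[x,y])*1000).round(1))
cv2.imwrite("pics/b.png",np.vstack([cv2.resize(d["scene"]["frame"][140:330,140:460],None,fx=1.5,fy=1.5),cv2.resize(d["side"]["frame"][110:310,170:490],None,fx=1.5,fy=1.5)]))
E
```

```text
150 gap 0.05551917755756287 F 30.000221841037273 14.7583
lifted gap 0.05535369984484103
at pad [0.657  0.085  0.0595] ft [ 0.6  0.4 -1.8]
t 21.0833
80 gap 0.045143475819665144 F 30.00004705041647 25.325
lifted gap 0.045214900097139826
at pad [ 0.6672 -0.02    0.0505] ft [-0.4  0.4 -0.9]
t 31.9667
40 gap 0.034210713127634594 F 29.999876646324992 36.6417
lifted gap 0.034100549229905505
at pad [ 0.6776 -0.1245  0.0425] ft [-0.3  0.6  0.6]
t 43.8417
250 scene 167 top 0.109 0.1085 off mm [0.9 1. ]
250 side 90 top 0.1098 0.1085 off mm [-1.  -0.4]
150 scene 141 top 0.0949 0.0945 off mm [0.5 1.1]
150 side 85 top 0.0968 0.0945 off mm [-1.  -0.5]
80 scene 98 top 0.0818 0.0805 off mm [0.1 0.6]
80 side 77 top 0.0821 0.0805 off mm [-1.4 -1. ]
40 scene 78 top 0.0706 0.0685 off mm [1.2 1.1]
40 side 64 top 0.0715 0.0685 off mm [-1.  -0.2]
500 scene 225 top 0.1248 0.1245 off mm [1.  0.8]
500 side 118 top 0.1254 0.1245 off mm [-0.1 -0.9]
20 scene 56 top 0.0611 0.0595 off mm [1.5 0.7]
20 side 58 top 0.062 0.0595 off mm [-0.5 -0.8]
```

View pics/b.png

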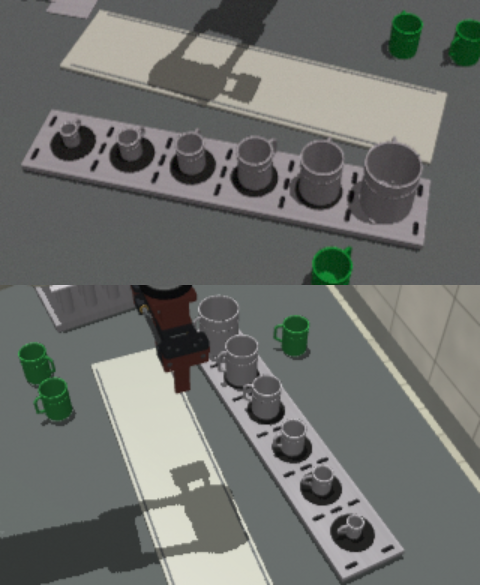

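Both views show all six upright and in order of size. The four placed measures are within about 2 mm of their pad centres, and the gripper is clear of everything.

```bash
python3 -c "
from bench import *
print(job_done())"
```

```text
the job is handed in; nothing more can be done
None
```

The job is handed in, result not reported back: the 250, 150, 80 and 40 ml measures stand upright in order from the 500 ml end, each within about 2 mm of its pad's centre, the end measures have not moved measurably, and it took about 45 s of the 104 s allowed.

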